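# Set the fill depth of a pellet die

## Task

Set the fill depth of the pellet die: slip the tall spacer ring over the standing plunger so that it sits flat in the die's pocket, then lay the thin cap ring flat on top of it, letting go of each. Then take the plunger by its top and draw it straight up, without forcing it sideways in its snug bore, until the groove round it is level with the top face of the cap ring, and keep holding it there: the program finishes while the gripper holds the plunger, its lower end still in the bore. Leave the beaker, the amber jar and the timer beside the work where they are.

Things in the scene. Friction and masses are not known exactly. Their poses are not given: they have to be found in the camera images.
- die: Fixed pellet die: a square aluminium block, 86 x 86 mm, on a dark foot plate 112 x 112 x 8 mm; the block's top face is 66 mm above the worktop (small screw heads in its corners stand 3 mm higher). In its top is a round pocket 54 mm across and 12 mm deep (floor 54 mm above the worktop), and from the middle of the pocket's floor a vertical bore 21 mm across goes 46 mm down to the foot plate. Origin: centre of the underside, on the bore's axis; z up.
- pocket (a point): Centre of the pocket's floor, on the bore's axis, 54 mm above the worktop. (Keep clear, not part of the job: left of the work stands a fixed grey service column, taller than the arm, about 0.40 to 0.70 m ahead of the robot's base axis and 0.39 to 0.59 m to its left; swing in from the left drawn back closer to the base.)
- plunger: Loose plain steel rod, 20 mm across, 125 mm long, 0.25 kg or so, standing upright in the bore of the die with 0.5 mm play all round, its foot on the bore's bottom 8 mm above the worktop and its top 133 mm above the worktop. Nothing but its weight keeps it down: let go, it drops back. With both rings in place it stands 25 mm proud of the cap ring. Origin: centre of its foot; z along the rod, up.
- groove (a point): Middle of the dark groove, 5 mm wide and 2 mm deep, that runs round the plunger 75 mm above its foot (50 mm below its top). It starts 83 mm above the worktop, and is hidden inside the rings until the plunger is drawn up by about 25 mm, when it is level with the top face of the stacked cap ring, 108 mm above the worktop.
- spacer: Loose tall aluminium ring standing on the worktop, 50 mm across outside, hole 26 mm right through, 40 mm high, about 0.13 kg. It fits the pocket with 2 mm play all round and then stands 28 mm out of it (top 94 mm above the worktop). Origin: centre of its underside; z along the hole.
- cap: Loose thin aluminium ring lying flat on the worktop, 50 mm across outside, hole 26 mm right through, 14 mm thick, about 0.10 kg. Stacked on the seated spacer its underside is 94 mm and its top face 108 mm above the worktop. Origin: centre of its underside; z along the hole.
- beaker: Bystander: small glass beaker left of the die, 56 mm across, 69 mm high (a fixed, larger one stands behind it). Origin: centre of its underside.
- amber: Bystander: brown jar with a dark cap, 52 mm across, 89 mm high. Origin: centre of its underside.
- lab_timer: Bystander: flat white timer, 62 x 65 x 18 mm. Origin: centre of its underside.
Not all that is in view belongs to the job. There is more than one size of the spacer; the one meant has the size given above.

How it is judged:
On the way, in this order (a step that is already met when the one before it is completed fails the run):
1. the spacer ring sits flat in the pocket round the plunger, released, the plunger still fully down (z of spacer in the frame of die between 0.0505 and 0.0575 m and horizontal distance between spacer and die below 0.005 m and angle between spacer's own z axis and vertical below 0.06 rad and contact force between spacer and the fingers below 0.5 N and z of plunger in the frame of die below 0.013 m), for 0.2 s.
2. the cap ring lies flat on the seated spacer, released, the plunger still fully down (all of step 1 and z of cap in the frame of die between 0.0905 and 0.0975 m and horizontal distance between cap and die below 0.006 m and angle between cap's own z axis and vertical below 0.06 rad and contact force between cap and the fingers below 0.5 N), for 0.2 s.
At the end, for the whole second after the job is handed in: Fingers grip the plunger (>3 N), still, upright (0.04 rad), on the bore axis (3 mm), groove level with the cap's seated top within 5 mm, pressing <12 N on the die, <3 N on the rings; spacer and cap seated (3.5 mm high, 5 and 6 mm sideways, 0.06 rad) and not touched by the fingers (z of spacer in the frame of die between 0.0505 and 0.0575 m and horizontal distance between spacer and die below 0.005 m and angle between each of spacer, cap's own z axis and vertical below 0.06 rad and contact force between each of spacer, cap and the fingers below 0.5 N and z of cap in the frame of die between 0.0905 and 0.0975 m and horizontal distance between cap and die below 0.006 m and z of groove in the frame of die between 0.103 and 0.113 m and horizontal distance between plunger and die below 0.003 m and angle between plunger's own z axis and vertical below 0.04 rad and contact force between plunger and the fingers above 3 N and contact force between plunger and die below 12 N and contact force between plunger and cap below 3 N and contact force between plunger and spacer below 3 N and linear speed of plunger below 0.01 m/s); the arm keeps its last pose, push and grip.
It fails at once if a bystander (beaker, amber jar, timer) pushed more than 30 mm or tipped ((distance of beaker from where it was at the start of the episode above 0.03 m or angle between beaker's own z axis and vertical above 0.35 rad) or (distance of amber from where it was at the start of the episode above 0.03 m or angle between amber's own z axis and vertical above 0.35 rad) or (distance of lab_timer from where it was at the start of the episode above 0.03 m or angle between lab_timer's own z axis and vertical above 0.35 rad)).
It fails at once if the plunger forced against its bore with more than 35 N (contact force between plunger and die above 35 N).
It also fails if it takes over 61 s, if anything falls off the work surface, if the arm or the gripper's body presses on something with over 40 N, if the wrist force passes 120 N, or if a joint passes its speed limit or range.

## Robot

A 6-joint arm with a two-finger parallel gripper is mounted at the origin on a cart in front of the work surface, level with it; the furniture and walls round the work are solid. World frame = base frame: x ahead of the robot, y to its left, z up, the work surface at z = 0. Lengths are in m, angles in rad, forces in N, time in s.
With the tool pointing down it reaches from about 0.35 to 0.775 m from the base axis. Payload 7.3 kg.
Tool frame: the origin (TCP) lies between the finger pads; the fingertips stand 25 mm ahead of it and the grasp point (between the pads) lies 6 mm ahead of it; y points along the fingers, z is the direction in which the jaws open and shut, and the axes are right-handed (so a half turn about y gives the same grasp; the last joint's range is limited). The gripper opens to 92 mm and grips with 3 to 60 N. Pads are 19 mm wide; open, the fingers measure 130 mm over their backs; the gripper's body (75 mm by 190 mm) begins 47 mm behind the grasp point.
Start: joints at [-1.331, 0.342, 1.524, -0, 1.275, -0.146], TCP at [0.198, -0.486, 0.252] pointing down, gripper open.
Joint ranges: [-2.53, 2.53], [-0.77, 2.02], [0.04, 2.7], [-1, 4.14], [0.28, 2.66], [-3.11, 3.11]. Speed limits (rad/s): [2.57, 2.57, 3.14, 3.14, 3.14, 3.14].

## Interface

Orientations are given as [roll, pitch, yaw] about the fixed x, y, z axes, in that order (R = Rz(yaw) Ry(pitch) Rx(roll)).
In Python, from cell import sensors, read_camera, hand_in gives the robot as it stands. The module is installed in compiled form; this text tells all that it offers.
- The arm moves only by the tool send_rows, never from a script. Its argument "motion" is a list that holds one entry, the list of rows, each a list of 4 numbers: the shift along the tool's x, y, z in m, then the turn about the tool's y in degrees. In form: [[[tx, ty, tz, twist], ...]]. A call has 1 to 8 rows; each row is the pose to reach, as a shift and turn from the pose measured when the call began, along the tool's axes at that moment; what a row does not reach only later rows make up. A row lasts 1/10 s, in which the tool goes at most 50 mm and 8.59 degrees, less where a joint would pass 70% of its speed; a pose out of reach is approached as far as the arm can. A call with a gripper value outside its range is refused whole. "gripper" is the opening, from 0 (shut) to 1 (fully open), set as the call begins (left out, the last holds). The fingers move at their own pace and stop on an object; "grip_force" is the grip in N (left out, the last holds). Time passes only in rows, so rows that repeat a pose let the fingers close. It gives the time, the measured TCP pose, the force and the opening at its end, in the units of the state.
- sensors.observe(): the state, without advancing time (a new reading comes with each control period).
- read_camera(name): name is "side" or "top" or "wrist"; returns a dict with "frame" (400x640x3 uint8, red, green, blue), "fx", "fy", "cx", "cy" (pixels), "distortion" ([k1, k2, p1, p2, k3] as OpenCV has them; the pictures are not rectified), "extrinsics" (4x4, takes a point from world to camera coordinates). Camera axes: x right, y up, looking along -z (the intrinsics and any distortion apply to the point x, -y, -z); pixel columns grow to the right and rows downward; lengths in m; the calibration is good to about 2 mm. A picture is of the moment at which its call begins. There is no depth.
- hand_in(): hands the job in, once; it reports no verdict.
The state is a dict: "time": time; "qpos": joint angles; "qvel": joint speeds; "joint_efforts": joint torques, N m; "tool_pos": TCP position; "tool_rot": TCP orientation; "contact_force": force on the tool from outside, world axes, zero at the start; "torque": the same for the moment, N m; "opening": finger opening in m.
Only numpy, scipy, OpenCV 4.12 (cv2) and the standard library are available. Lean on these libraries where they do the work, as an engineer would, in place of code of your own. Each camera call takes 0.05 s, during which the arm holds its last target.

## Working session

There is one attempt and no reset: what is moved stays moved. The work goes in short steps, Python scripts to look and compute and a tool call to move; the robot and the scene stay as the last step left them, time stands still between calls to the robot, and variables do not carry over. Pictures are saved under pics/ and viewed, and the job is handed in when it is done.

Besides the shell and the picture viewer there is one more tool, called by a JSON object that holds its "api" and its "payload". send_rows: Moves the arm, as the interface text tells. Its arguments: {"type":"object","properties":{"motion":{"type":"array"},"gripper":{"type":"number"},"grip_force":{"type":"number"}},"required":["motion"]}

```bash
mkdir -p pics
cat > h.py <<'E'
import numpy as np, cv2, json
from cell import sensors, read_camera
def st():
    s=sensors.observe()
    for k in ('time','qpos','tool_pos','tool_rot','contact_force','opening'): print(k,np.round(s[k],4))
    return s
def grab(n,tag):
    c=read_camera(n); f=np.array(c['frame']); cv2.imwrite(f'pics/{tag}_{n}.png',f[:,:,::-1]); 
    c['frame']=f; return c
def proj(c,P):
    P=np.atleast_2d(P).astype(float); E=np.array(c['extrinsics']); q=P@E[:3,:3].T+E[:3,3]; q=q*[1,-1,-1]
    K=np.array([[c['fx'],0,c['cx']],[0,c['fy'],c['cy']],[0,0,1.]])
    return cv2.projectPoints(q,np.zeros(3),np.zeros(3),K,np.array(c['distortion'],float))[0][:,0]
def ray(c,uv):
    K=np.array([[c['fx'],0,c['cx']],[0,c['fy'],c['cy']],[0,0,1.]])
    u=cv2.undistortPoints(np.array(uv,float).reshape(-1,1,2),K,np.array(c['distortion'],float),None,None)[:,0] if 0 else cv2.undistortPoints(np.array(uv,float).reshape(-1,1,2),K,np.array(c['distortion'],float))[:,0]
    d=np.c_[u[:,0],-u[:,1],-np.ones(len(u))]; E=np.array(c['extrinsics']); R=E[:3,:3]
    return -R.T@E[:3,3], d@R
def onz(c,uv,z):
    o,d=ray(c,uv); return o+d*((z-o[2])/d[:,2])[:,None]
E
python3 - <<'E'
from h import *
st()
for n in ('side','top','wrist'):
    c=grab(n,'a'); print(n,c['fx'],c['distortion'],np.round(c['extrinsics'],3).tolist())
E
```

```text
time 0.0
qpos [-1.331   0.3427  1.525   0.      1.2754 -0.146 ]
tool_pos [ 0.1975 -0.4861  0.2511]
tool_rot [-1.5723e+00  2.0000e-04 -2.7559e+00]
contact_force [-0.1785  0.043   0.6278]
opening 0.0919
side 480.94076025706664 [-0.02036531  0.          0.          0.          0.        ] [[1.0, -0.004, -0.01, -0.586], [0.01, 0.638, 0.77, -0.134], [0.003, -0.77, 0.638, -1.138], [0.0, 0.0, 0.0, 1.0]]
top 474.02545392562234 [-0.08573919  0.          0.          0.          0.        ] [[0.016, -1.0, 0.003, 0.084], [0.995, 0.017, 0.096, -0.593], [-0.096, 0.001, 0.995, -1.117], [0.0, 0.0, 0.0, 1.0]]
wrist 313.1079621492177 [-0.0249567  0.         0.         0.         0.       ] [[0.375, -0.927, -0.003, -0.524], [0.888, 0.36, -0.286, 0.035], [0.266, 0.105, 0.958, -0.392], [0.0, 0.0, 0.0, 1.0]]
```

View pics/a_top.png

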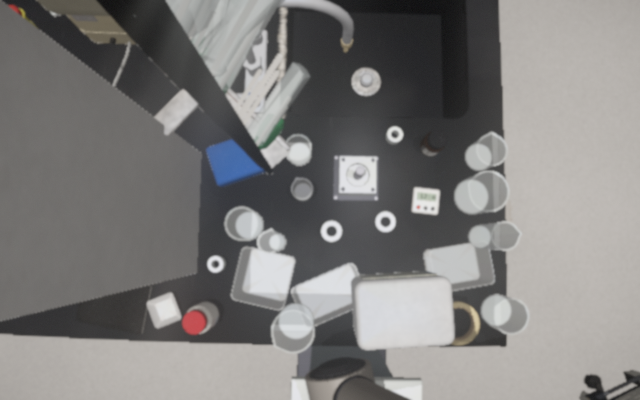

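View pics/a_side.png

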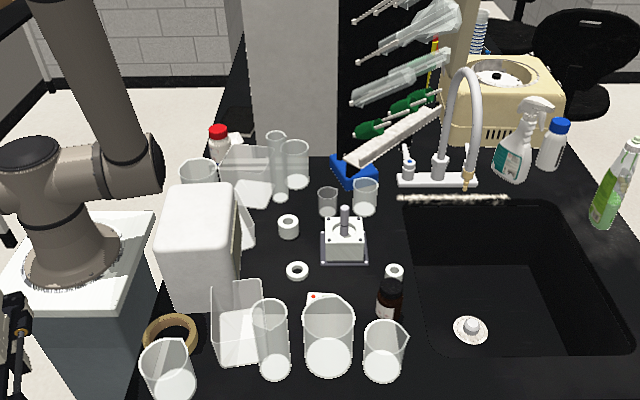

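View pics/a_wrist.png

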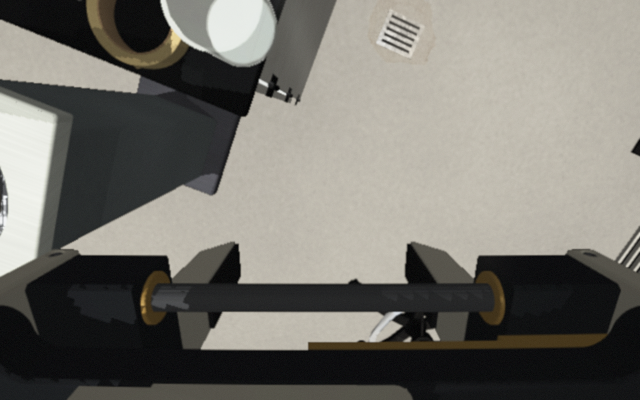

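Run:
```python
from h import *
from cell import read_camera
for n in ('top','side'):
    c=grab(n,'b'); f=c['frame']
    hsv=cv2.cvtColor(f,cv2.COLOR_RGB2HSV)
    m=((hsv[:,:,2]>120)&(hsv[:,:,1]<50)).astype(np.uint8)
    k,l,s,ce=cv2.connectedComponentsWithStats(m)
    for i in range(1,k):
        if 60<s[i,4]<2500: 
            print(n,s[i],ce[i].round(1),onz(c,ce[i],0.02).round(3))
    np.save(f'pics/{n}.npy',f)
t=np.load('pics/top.npy')[110:290,190:450]; s=np.load('pics/side.npy')[160:310,230:430]
cv2.imwrite('pics/b_t.png',cv2.resize(t,None,fx=3,fy=3,interpolation=cv2.INTER_CUBIC)[:,:,::-1]);cv2.imwrite('pics/b_s.png',cv2.resize(s,None,fx=4,fy=4,interpolation=cv2.INTER_CUBIC)[:,:,::-1])
```

```text
top [122  42   8  24  67] [125.9  53.6] [[0.952 0.599 0.02 ]]
top [112  67  10  20  63] [116.7  76.8] [[0.89  0.618 0.02 ]]
top [351  68  30  28 670] [365.4  81.5] [[ 0.883 -0.014  0.02 ]]
top [ 153   89   45   47 1038] [175.6 111.2] [[0.8  0.46 0.02]]
top [386 126  18  17 223] [394.4 134.2] [[ 0.75  -0.087  0.02 ]]
top [ 260  134   52   34 1140] [287.7 150.8] [[0.703 0.176 0.02 ]]
top [ 333  155   46   46 1918] [356.2 177.4] [[0.64  0.007 0.02 ]]
top [294 183  19  18 252] [302.7 191.4] [[0.604 0.137 0.02 ]]
top [411 187  30  28 727] [425.4 200.6] [[ 0.586 -0.163  0.02 ]]
top [374 210  23  23 344] [385.  221.3] [[ 0.534 -0.064  0.02 ]]
top [320 220  23  23 361] [331.2 230.9] [[0.509 0.067 0.02 ]]
top [207 255  18  18 236] [215.3 263.6] [[0.425 0.345 0.02 ]]
top [146 292  36  37 887] [163.5 310. ] [[0.311 0.468 0.02 ]]
top [187 305  30  29 266] [205.8 315.3] [[0.301 0.364 0.02 ]]
top [607 383  29  16 134] [620.4 390.5] [[ 0.122 -0.657  0.02 ]]
side [351   0  58  25 289] [378.8   8.6] [[0.886 1.652 0.02 ]]
side [ 355    0  108   65 1887] [425.9  24.2] [[1.083 1.43  0.02 ]]
side [475   
[... 862 characters left out ...]
 [449.9 196.7] [[0.927 0.176 0.02 ]]
side [340 205   9  21  88] [344.  212.5] [[0.647 0.118 0.02 ]]
side [277 214  22  25 438] [287.9 226. ] [[0.508 0.07  0.02 ]]
side [286 261  23  20 320] [296.9 270.5] [[ 0.534 -0.075  0.02 ]]
side [385 263  19  18 237] [394.1 270.8] [[ 0.749 -0.079  0.02 ]]
side [ 48 267  41  10 120] [ 68.2 272.8] [[ 0.024 -0.076  0.02 ]]
side [ 45 276  47  12 129] [ 65.4 283.1] [[ 0.029 -0.106  0.02 ]]
side [ 362  301   48   83 2425] [382.4 347.4] [[ 0.703 -0.271  0.02 ]]
side [453 316  35  29 768] [470.2 329.7] [[ 0.88  -0.234  0.02 ]]
side [  21  334   56   66 1929] [ 42.1 375.7] [[ 0.075 -0.326  0.02 ]]
side [  7 369   7  27 128] [  9.9 383.3] [[ 0.022 -0.341  0.02 ]]
```

View pics/b_t.png

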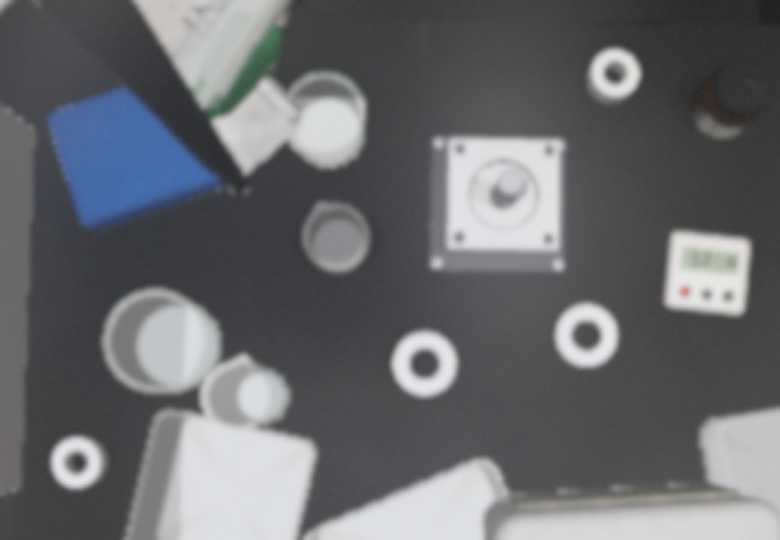

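View pics/b_s.png

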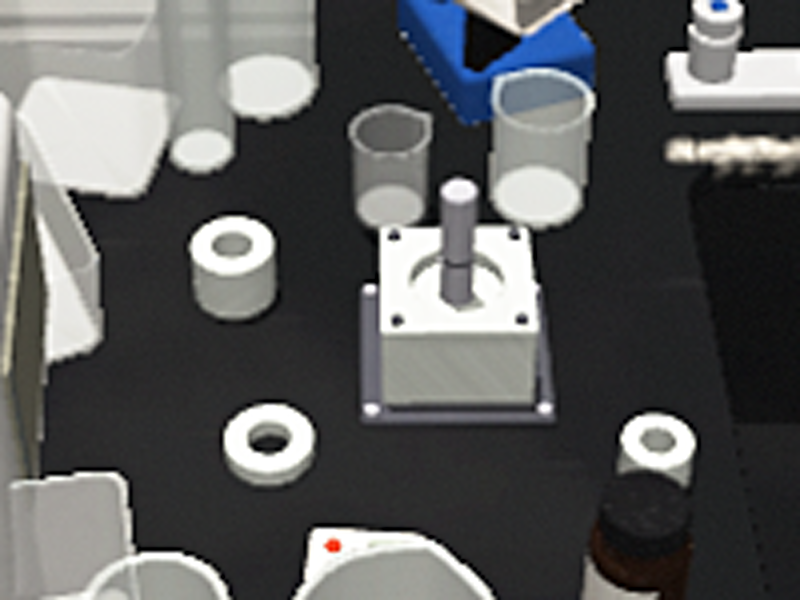

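```bash
cat >> h.py <<'E'
def Rm(rpy):
    from scipy.spatial.transform import Rotation as R
    return R.from_euler('xyz',rpy).as_matrix()
E
python3 - <<'E'
from h import *
c=grab('wrist','w0'); s=sensors.observe(); E=np.array(c['extrinsics']); R=Rm(s['tool_rot'])
print('cam in tool',R.T@(-E[:3,:3].T@E[:3,3]-s['tool_pos']),'look',R.T@(-E[2,:3]),'up',R.T@E[1,:3])
t=read_camera('top'); sd=read_camera('side')
# top faces: ellipse of contour of bright top face
for nm,g,z in (('spacer',(0.509,0.067),.04),('cap',(0.534,-0.064),.014)):
    for n,c in (('top',t),('side',sd)):
        f=np.array(c['frame']); g1=cv2.cvtColor(f,cv2.COLOR_RGB2GRAY)
        uv=proj(c,[*g,z])[0]; x,y=uv.round().astype(int)
        crop=cv2.resize(g1[y-25:y+25,x-25:x+25],None,fx=8,fy=8,interpolation=cv2.INTER_CUBIC)
        for th in (120,180,215):
            m=(crop>th).astype(np.uint8)
            cs,h=cv2.findContours(m,cv2.RETR_CCOMP,cv2.CHAIN_APPROX_NONE)
            for i,k in enumerate(cs):
                if len(k)>60:
                    e=cv2.fitEllipse(k); ce=(np.array(e[0])+.5)/8-.5+[x-25,y-25]
                    print(nm,n,th,'hole' if h[0][i][3]>=0 else 'outer',np.round(e[1],0)/8,onz(c,ce,z).round(4)[0][:2])
E
```

```text
cam in tool [-0.07755892 -0.13301863  0.00061889] look [ 0.28611366  0.95819424 -0.0016641 ] up [-9.58194718e-01  2.86115410e-01  9.24435279e-04]
spacer top 120 outer [22.625 22.875] [0.5086 0.0672]
spacer top 120 hole [8.5 8.5] [0.5086 0.0673]
spacer top 180 outer [20.625 20.625] [0.5085 0.0673]
spacer top 180 hole [10.625 10.75 ] [0.5086 0.0673]
spacer top 215 outer [18.625 18.625] [0.5085 0.0674]
spacer top 215 hole [12.625 12.75 ] [0.5086 0.0672]
spacer side 120 outer [21.25 26.5 ] [0.5094 0.0486]
spacer side 120 hole [3.625 4.   ] [0.5015 0.0663]
spacer side 120 outer [ 7.375 17.125] [0.484  0.1512]
spacer side 120 outer [ 7.125 15.375] [0.4483 0.1453]
spacer side 180 outer [14.375 20.5  ] [0.5079 0.0659]
spacer side 180 hole [ 6.125 10.375] [0.5077 0.0669]
spacer side 180 outer [ 6.625 15.625] [0.4839 0.1524]
spacer side 180 outer [ 6.5 14.5] [0.4475 0.1466]
spacer side 215 outer [13.75 20.  ] [0.5078 0.0663]
spacer side 215 hole [ 6.875 10.875] [0.5077 0.067 ]
spacer side 215 outer [ 5.875 14.625] [0.4839 0.1536]
spacer side 215 outer [ 6.    13.375] [0.4469 0.148 ]
cap top 120 outer [22.    22.375] [ 0.5343 -0.0646]
cap top 120 hole [8.25  8.375] [ 0.5342 -0.0648]
cap top 120 outer [ 4.375 25.125] [ 0.5919 -0.027 ]
cap top 180 outer [20.   20.25] [ 0.5343 -0.0647]
cap top 180 hole [10.375 10.5  ] [ 0.5342 -0.0647]
cap top 215 outer [18.   18.25] [ 0.5342 -0.0648]
cap top 215 hole [12.25 12.5 ] [ 0.5342 -0.0646]
cap side 120 outer [ 2.    18.375] [ 0.5711 -0.1323]
cap side 120 outer [20.125 22.625] [ 0.5335 -0.0692]
cap side 120 hole [ 5.375 10.5  ] [ 0.533  -0.0688]
cap side 180 outer [ 1.75 17.25] [ 0.5704 -0.1326]
cap side 180 outer [17.    22.125] [ 0.5333 -0.0659]
cap side 180 hole [ 8.25  11.125] [ 0.5333 -0.0657]
cap side 215 outer [ 1.625 17.   ] [ 0.5698 -0.1328]
cap side 215 outer [16.5  21.75] [ 0.5333 -0.0656]
cap side 215 hole [ 8.875 11.625] [ 0.5333 -0.0654]
```

Run:
```python
from h import *
t=read_camera('top'); sd=read_camera('side')
out=[]
for n,c in (('top',t),('side',sd)):
    f=np.array(c['frame'])
    uv=proj(c,[0.64,0,.09])[0]; x,y=uv.round().astype(int)
    crop=cv2.resize(f[y-38:y+37,x-40:x+40],None,fx=8,fy=8,interpolation=cv2.INTER_CUBIC)
    # project model guesses
    for (X,Y) in ((0.64,0.0),):
        print(n,'base crop origin',x-40,y-38)
        for z in (.133,.066,.054): print(z, proj(c,[[X,Y,z],[X+.01,Y,z],[X,Y+.01,z]]).round(2).tolist())
    cv2.imwrite(f'pics/d_{n}.png',crop[:,:,::-1])
```

```text
top base crop origin 322 135
0.133 [[363.46, 170.65], [363.49, 166.17], [358.94, 170.57]]
0.066 [[360.82, 174.9], [360.85, 170.69], [356.56, 174.83]]
0.054 [[360.37, 175.61], [360.41, 171.44], [356.17, 175.54]]
side base crop origin 304 186
0.133 [[344.32, 209.4], [348.9, 209.35], [344.13, 206.41]]
0.066 [[343.66, 231.62], [348.06, 231.58], [343.48, 228.6]]
0.054 [[343.55, 235.42], [347.92, 235.37], [343.37, 232.39]]
```

View pics/d_top.png

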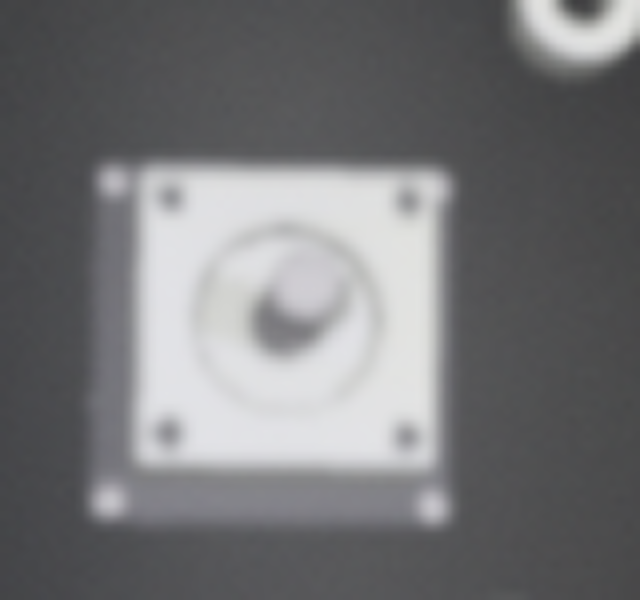

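View pics/d_side.png

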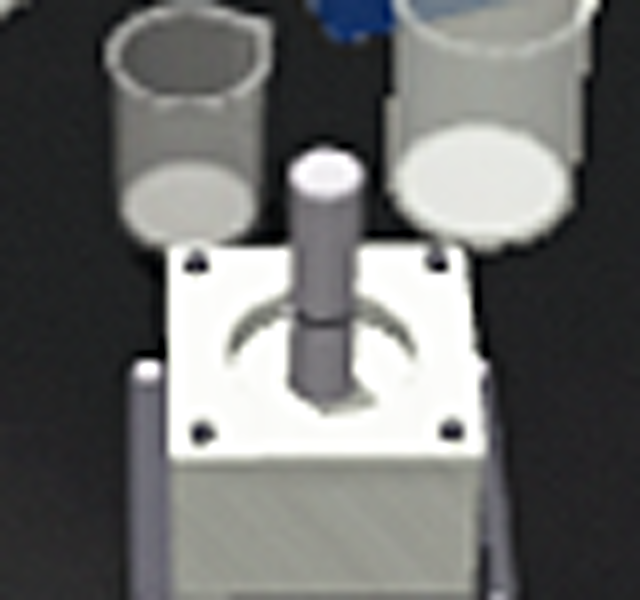

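{"api": "send_rows", "payload": {"motion": [[[0,-0.05,0,4],[0,-0.1,0,8],[0,-0.13,0,12]]], "gripper": 1}}

```text
time: 0.8
tool_pos: [0.1977, -0.4868, 0.3857]
tool_rot: [-1.566, 0.0, -2.968]
contact_force: [0.8, -0.7, 0.5]
opening: 0.092
```

```bash
cat >> h.py <<'E'
def to(x,y,z,yaw=-np.pi):
    s=sensors.observe(); R=Rm(s['tool_rot']); d=R.T@(np.array([x,y,z])-s['tool_pos'])
    a=s['tool_rot'][2]-yaw; a=(a+np.pi)%(2*np.pi)-np.pi
    print('t',s['time'],'from',np.round(s['tool_pos'],4),np.round(s['tool_rot'],4),'F',np.round(s['contact_force'],2),'op',round(float(s['opening']),4)); print('shift',d.round(4),'twist',round(np.degrees(a),2),'len',np.linalg.norm(d).round(3))
E
python3 -c "
from h import *
to(0.508,0.067,0.3)"
```

```text
t 0.8 from [ 0.1977 -0.4868  0.3857] [-1.5660e+00  4.0000e-04 -2.9681e+00] F [ 0.77 -0.69  0.45] op 0.092
shift [-0.4012  0.0834 -0.4923] twist 9.94 len 0.641
```

{"api": "send_rows", "payload": {"motion": [[[-0.03,0,-0.038,1],[-0.06,0,-0.076,2],[-0.09,0,-0.113,4],[-0.12,0,-0.15,6],[-0.15,0,-0.188,8],[-0.18,0,-0.225,9],[-0.21,0,-0.262,9.9],[-0.24,0,-0.3,9.9]]]}}

```text
time: 1.6
tool_pos: [0.3828, -0.1481, 0.3846]
tool_rot: [-1.566, 0.002, 3.141]
contact_force: [0.6, -0.3, 0.3]
opening: 0.0917
```

```bash
python3 -c "
from h import *
to(0.508,0.067,0.2)"
```

```text
t 1.6 from [ 0.3828 -0.1481  0.3846] [-1.5655e+00  2.0000e-03  3.1415e+00] F [ 0.6  -0.26  0.27] op 0.0917
shift [-0.1248  0.1837 -0.216 ] twist -0.01 len 0.31
```

{"api": "send_rows", "payload": {"motion": [[[-0.025,0,-0.043,0],[-0.05,0,-0.086,0],[-0.075,0.02,-0.13,0],[-0.1,0.06,-0.173,0],[-0.125,0.1,-0.216,0],[-0.125,0.15,-0.216,0],[-0.125,0.184,-0.216,0],[-0.125,0.184,-0.216,0]]]}}

```text
time: 2.4
tool_pos: [0.5052, 0.0679, 0.1946]
tool_rot: [-1.566, -0.009, -3.14]
contact_force: [-1.0, -1.6, 0.0]
opening: 0.0919
```

```bash
python3 -c "
from h import *
to(0.508,0.067,0.042)
c=grab('wrist','e')
print(proj(c,[[0.508,0.067,0.04],[0.533,0.067,0.04],[0.508,0.092,0.04]]))
to(0.508,0.067,0.042)
"
```

```text
t 2.4 from [0.5052 0.0679 0.1946] [-1.5658 -0.0087 -3.1401] F [-1.01 -1.59  0.  ] op 0.0919
shift [-0.0041  0.1525  0.0002] twist 0.09 len 0.153
[[322.39639488 194.54021145]
 [322.40144686 168.38052528]
 [296.00904495 194.56355169]]
t 2.45 from [0.5063 0.0674 0.1964] [-1.5657 -0.0058 -3.1407] F [-0.3   0.14 -0.63] op 0.0917
shift [-0.0026  0.1544 -0.0004] twist 0.05 len 0.154
```

View pics/e_wrist.png

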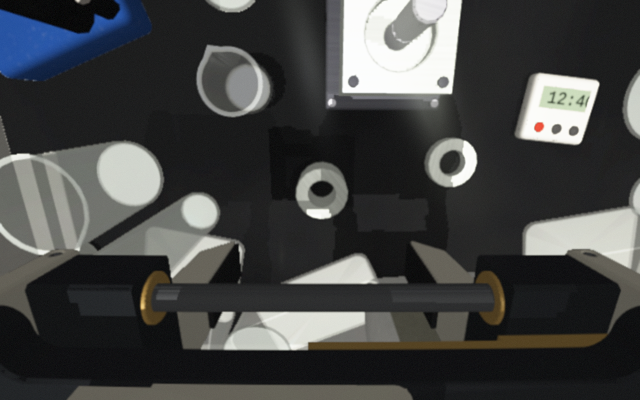

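{"api": "send_rows", "payload": {"motion": [[[-0.002,0.04,0,0],[-0.002,0.08,0,0],[-0.002,0.11,0,0],[-0.002,0.135,0,0],[-0.002,0.15,0,0],[-0.002,0.154,0,0],[-0.002,0.154,0,0]]]}}

```text
time: 3.15
tool_pos: [0.5088, 0.0661, 0.0439]
tool_rot: [-1.566, -0.003, -3.142]
contact_force: [0.0, 0.4, 0.7]
opening: 0.0918
```

```bash
python3 -c "
from h import *
to(0.508,0.067,0.042)
c=grab('wrist','f')
to(0.508,0.067,0.042)
"
```

```text
t 3.15 from [0.5088 0.0661 0.0439] [-1.5655 -0.0033 -3.1415] F [0.02 0.36 0.69] op 0.0918
shift [ 0.0008  0.0019 -0.0009] twist 0.0 len 0.002
t 3.2 from [0.5089 0.0662 0.0442] [-1.5656e+00 -2.7000e-03 -3.1414e+00] F [ 0.51 -0.85 -0.15] op 0.0916
shift [ 0.0009  0.0022 -0.0008] twist 0.01 len 0.003
```

View pics/f_wrist.png

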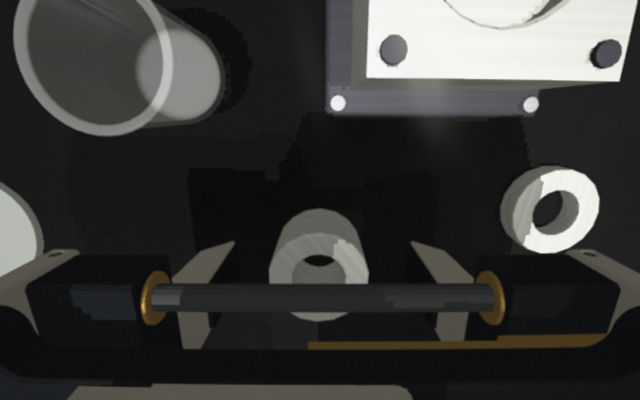

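{"api": "send_rows", "payload": {"motion": [[[0.001,0.001,-0.001,0],[0.001,0.001,-0.001,0],[0.001,0.001,-0.001,0],[0.001,0.001,-0.001,0],[0.001,0.001,-0.001,0],[0.001,0.001,-0.001,0],[0.001,0.001,-0.001,0],[0.001,0.001,-0.001,0]]], "gripper": 0.3, "grip_force": 25}}

```text
time: 4.0
tool_pos: [0.5079, 0.0673, 0.0433]
tool_rot: [-1.566, -0.003, -3.141]
contact_force: [0.1, 0.2, 1.0]
opening: 0.0504
```

```bash
python3 -c "
from h import *
to(0.508,0.067,0.2)
"
```

```text
t 4.0 from [0.5079 0.0673 0.0433] [-1.5656e+00 -2.6000e-03 -3.1413e+00] F [0.1  0.18 1.  ] op 0.0504
shift [ 0.0003 -0.1567  0.0011] twist 0.02 len 0.157
```

{"api": "send_rows", "payload": {"motion": [[[0,-0.03,0,0],[0,-0.07,0,0],[0,-0.11,0,0],[0,-0.145,0,0],[0,-0.165,0,0],[-0.02,-0.165,0.01,0],[-0.04,-0.165,0.02,0],[-0.06,-0.165,0.03,0]]]}}

```text
time: 4.8
tool_pos: [0.5688, 0.0378, 0.2083]
tool_rot: [-1.566, -0.003, -3.141]
contact_force: [-0.2, 0.5, -2.2]
opening: 0.0502
```

```bash
python3 -c "
from h import *
to(0.6405,0.0075,0.21)
"
```

```text
t 4.8 from [0.5688 0.0378 0.2083] [-1.5655e+00 -2.8000e-03 -3.1411e+00] F [-0.24  0.46 -2.16] op 0.0502
shift [-0.0717 -0.0018  0.0304] twist 0.03 len 0.078
```

{"api": "send_rows", "payload": {"motion": [[[-0.02,-0.001,0.01,0],[-0.04,-0.001,0.018,0],[-0.058,-0.001,0.026,0],[-0.068,-0.001,0.0304,0],[-0.0717,-0.001,0.0304,0],[-0.0717,-0.001,0.0304,0],[-0.0717,-0.001,0.0304,0],[-0.0717,-0.001,0.0304,0]]]}}

```text
time: 5.6
tool_pos: [0.64, 0.0079, 0.2093]
tool_rot: [-1.566, -0.003, -3.141]
contact_force: [-0.4, 1.2, -1.8]
opening: 0.05
```

```bash
python3 -c "
from h import *
to(0.6405,0.0075,0.21)
c=grab('wrist','g');to(0.6405,0.0075,0.21)
b=grab('side','g')
f=b['frame'];x,y=proj(b,[.64,0,.14])[0].astype(int); cv2.imwrite('pics/g_s.png',cv2.resize(f[y-60:y+60,x-70:x+70],None,fx=5,fy=5,interpolation=cv2.INTER_CUBIC)[:,:,::-1]); print(x-70,y-60)
"
```

```text
t 5.6 from [0.64   0.0079 0.2093] [-1.5656e+00 -3.1000e-03 -3.1406e+00] F [-0.43  1.23 -1.81] op 0.05
shift [-0.0005 -0.0007  0.0004] twist 0.06 len 0.001
t 5.65 from [0.6401 0.0078 0.2094] [-1.5656e+00 -2.9000e-03 -3.1407e+00] F [ 0.24 -0.5  -0.68] op 0.0502
shift [-0.0004 -0.0006  0.0003] twist 0.05 len 0.001
274 146
```

View pics/g_wrist.png

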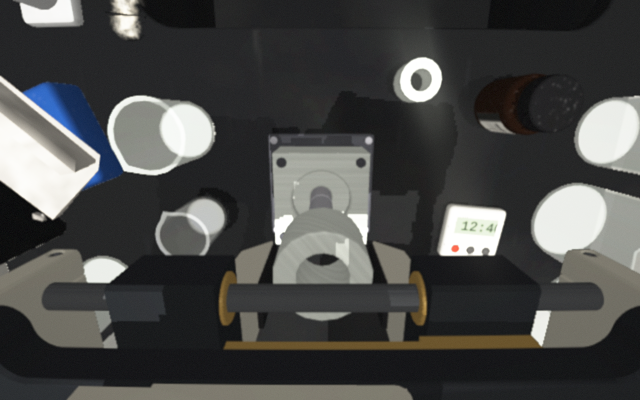

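View pics/g_s.png

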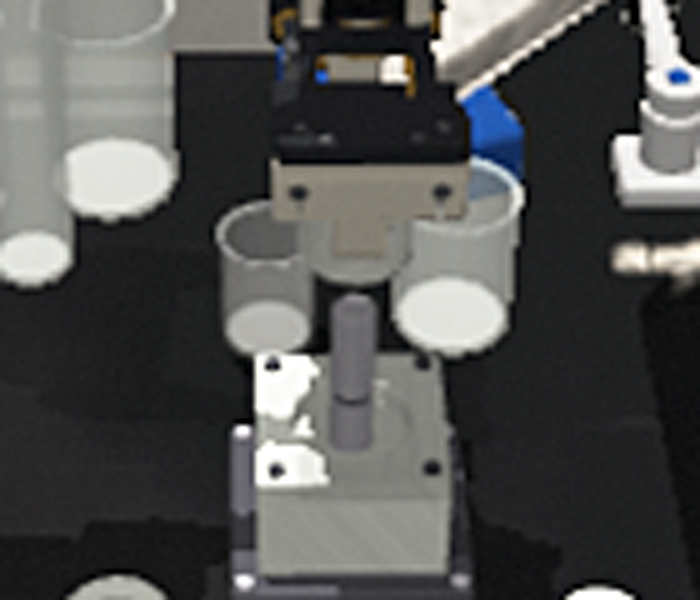

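```bash
python3 -c "
from h import *
b=grab('side','g2'); f=b['frame']
g=cv2.cvtColor(f,cv2.COLOR_RGB2GRAY)
for p in ([.6401,.0078,.166],[.6151,.0078,.176],[.6651,.0078,.176],[.6401,-.018,.190],[.6306,-.018,.19],[.6496,-.018,.19],[.6405,.0075,.133],[.6405,.0075,.115],[.6305,.0075,.115],[.6505,.0075,.115]): print(p,proj(b,p)[0].round(1))
for r in (186,190,192,195,198,200,212,216): print(r,g[r,328:364])
"
```

```text
[0.6401, 0.0078, 0.166] [344.6 195.5]
[0.6151, 0.0078, 0.176] [333. 192.]
[0.6651, 0.0078, 0.176] [356.3 191.7]
[0.6401, -0.018, 0.19] [345.4 194.4]
[0.6306, -0.018, 0.19] [340.8 194.5]
[0.6496, -0.018, 0.19] [349.9 194.4]
[0.6405, 0.0075, 0.133] [344.4 207.2]
[0.6405, 0.0075, 0.115] [344.2 213.3]
[0.6305, 0.0075, 0.115] [339.7 213.3]
[0.6505, 0.0075, 0.115] [348.7 213.2]
186 [122 126 132 131 126  99 102 126 132 129 128 128 129 128 128 127 130 129
 128 129 128 127 127 127 130 128 127 130 127 129 128 131 130 107  99 123]
190 [ 91 101 108 104 104 110 116 122 126 126 129 131 131 125 128 127 127 126
 128 128 126 124 124 126 127 130 127 122 138 163 172 161 142 146 149 140]
192 [ 91  91  92  91  93 109 119 118 123 127 129 130 125 121 127 127 128 126
 127 125 127 126 128 120 117 132 130 122 135 150 152 158 159 168 174 170]
195 [ 90  90  93  90  92 106 119 119 126 131 134 129 123 123 128 127 128 128
 129 128 130 127 131 137 136 131 126 119 135 153 151 151 153 154 155 155]
198 [136 149 160 154 123 127 129 123 126 127 129 133 132 130 130 131 133 136
 135 133 133 129 131 134 130 128 111 113 143 151 151 152 152 154 155 153]
200 [116 117 119 119 120 125 126 118  97 100 126 139 136 138 142 143 139 137
 136 137 138 136 137 140 112 107 135 143 146 148 151 152 150 150 147 147]
212 [181 181 180 178 178 179 185 150  58  13   8  15  69 103 105 107 109 105
 105 108  97  56  20  26  17  50 126 180 222 237 228 226 226 226 226 226]
216 [209 208 190 143  99  72  47  41  31  15  20  39  79 102 106 106 112 108
 106 105  92  67  59  60  61  61  59  61  59  43  61  92  96  81 120 164]
```

{"api": "send_rows", "payload": {"motion": [[[-0.001,0.01,0.0003,0],[-0.001,0.02,0.0003,0],[-0.001,0.03,0.0003,0],[-0.001,0.04,0.0003,0],[-0.001,0.05,0.0003,0],[-0.001,0.06,0.0003,0],[-0.001,0.065,0.0003,0]]]}}

```text
time: 6.45
tool_pos: [0.6406, 0.0071, 0.143]
tool_rot: [-1.566, -0.004, -3.141]
contact_force: [0.8, -0.8, -1.4]
opening: 0.0502
```

```bash
python3 -c "
from h import *
to(0.641,0.0076,0.0985)
c=grab('wrist','i');to(0.641,0.0076,0.0985)
"
```

```text
t 6.45 from [0.6406 0.0071 0.143 ] [-1.5657 -0.0045 -3.1408] F [ 0.84 -0.82 -1.36] op 0.0502
shift [-0.0006  0.0445 -0.0008] twist 0.04 len 0.044
t 6.5 from [0.6404 0.0071 0.1426] [-1.5658 -0.0051 -3.1408] F [-0.94  0.1  -1.85] op 0.0498
shift [-0.0008  0.0441 -0.0007] twist 0.05 len 0.044
```

View pics/i_wrist.png

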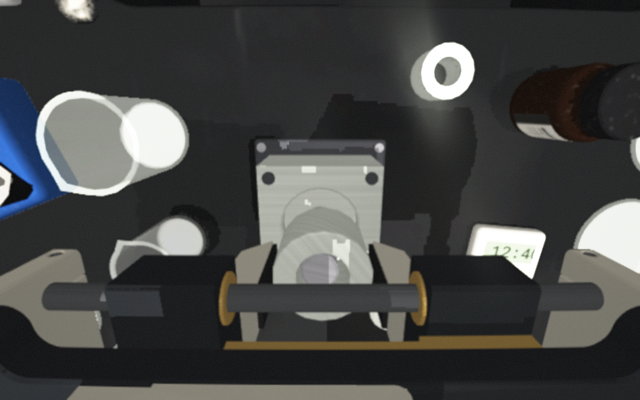

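{"api": "send_rows", "payload": {"motion": [[[-0.0008,0.008,-0.0007,0],[-0.0008,0.016,-0.0007,0],[-0.0008,0.024,-0.0007,0],[-0.0008,0.03,-0.0007,0],[-0.0008,0.036,-0.0007,0],[-0.0008,0.04,-0.0007,0],[-0.0008,0.0425,-0.0007,0],[-0.0008,0.0425,-0.0007,0]]]}}

```text
time: 7.3
tool_pos: [0.6409, 0.0076, 0.0998]
tool_rot: [-1.566, -0.006, -3.141]
contact_force: [-0.8, 0.8, -0.6]
opening: 0.0504
```

```bash
python3 -c "
from h import *
to(0.641,0.0076,0.0975)
c=grab('side','j');to(0.641,0.0076,0.0975)
f=c['frame'];x,y=proj(c,[.64,0,.1])[0].astype(int); cv2.imwrite('pics/j_s.png',cv2.resize(f[y-50:y+50,x-60:x+60],None,fx=6,fy=6,interpolation=cv2.INTER_CUBIC)[:,:,::-1])
"
```

```text
t 7.3 from [0.6409 0.0076 0.0998] [-1.5658 -0.0055 -3.1408] F [-0.77  0.75 -0.65] op 0.0504
shift [-0.0001  0.0023 -0.    ] twist 0.05 len 0.002
t 7.35 from [0.641  0.0076 0.1001] [-1.5658 -0.0051 -3.1408] F [ 0.15 -0.62 -0.94] op 0.0503
shift [ 0.      0.0026 -0.    ] twist 0.05 len 0.003
```

View pics/j_s.png

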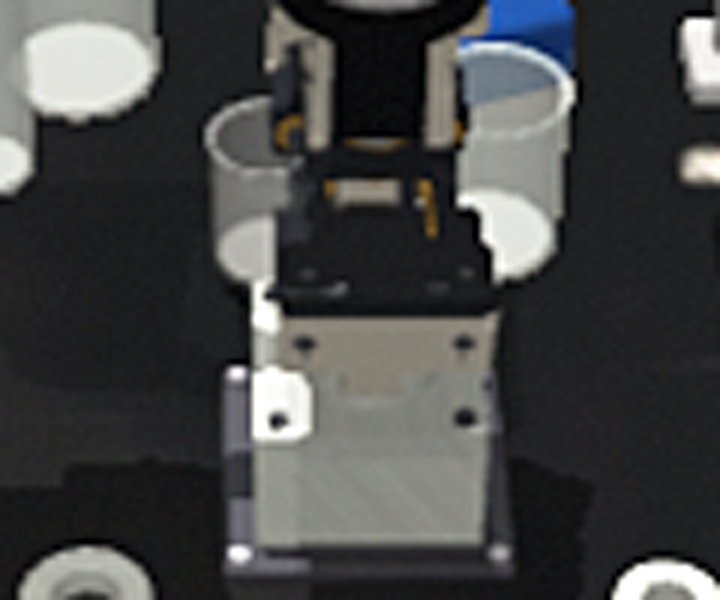

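{"api": "send_rows", "payload": {"motion": [[[0,0.0015,0,0],[0,0.0025,0,0],[0,0.0025,0,0],[0,0.0025,0,0]]]}}

```text
time: 7.75
tool_pos: [0.6411, 0.0075, 0.0977]
tool_rot: [-1.566, -0.005, -3.141]
contact_force: [-0.0, 0.0, -1.6]
opening: 0.05
```

{"api": "send_rows", "payload": {"motion": [[[0,0,0,0],[0,0,0,0],[0,0,0,0],[0,0,0,0],[0,0,0,0]]], "gripper": 0.85}}

```text
time: 8.25
tool_pos: [0.6411, 0.0076, 0.0977]
tool_rot: [-1.566, -0.005, -3.141]
contact_force: [0.3, 1.0, -0.1]
opening: 0.0775
```

{"api": "send_rows", "payload": {"motion": [[[0,-0.02,0,0],[0,-0.05,0,0],[0,-0.09,0,0],[0,-0.12,0,0],[0,-0.12,0,0]]]}}

```text
time: 8.75
tool_pos: [0.6438, 0.008, 0.2232]
tool_rot: [-1.565, 0.005, -3.141]
contact_force: [-0.2, 0.8, 0.4]
opening: 0.0782
```

```bash
python3 -c "
from h import *
to(0.534,-0.065,0.20)
c=grab('wrist','k')
c=grab('side','k')
f=c['frame'];x,y=proj(c,[.64,0,.1])[0].astype(int); cv2.imwrite('pics/k_s.png',cv2.resize(f[y-50:y+50,x-60:x+60],None,fx=6,fy=6,interpolation=cv2.INTER_CUBIC)[:,:,::-1]); print(x-60,y-50); to(0.534,-0.065,0.20)
t=proj(c,[[.6405,.0075,.094],[.6405,.0075,.066]]); print(t)
"
```

```text
t 8.75 from [0.6438 0.008  0.2232] [-1.5648  0.005  -3.1407] F [-0.18  0.76  0.41] op 0.0782
shift [0.11   0.0231 0.0728] twist 0.05 len 0.134
283 170
t 8.85 from [0.6417 0.0082 0.2181] [-1.5657 -0.0037 -3.1408] F [ 0.38 -0.96  0.15] op 0.0782
shift [0.1077 0.0189 0.073 ] twist 0.04 len 0.131
[[344.01337398 220.28554859]
 [343.74401356 229.34654353]]
```

View pics/k_s.png

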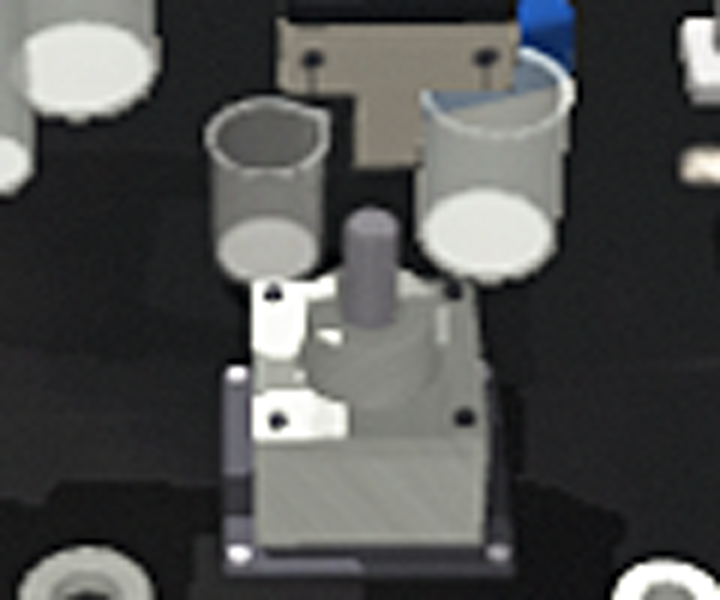

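View pics/k_wrist.png

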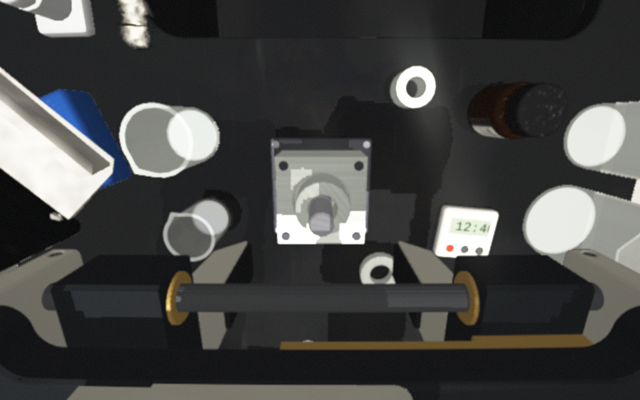

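{"api": "send_rows", "payload": {"motion": [[[0.03,0,0.02,0],[0.06,0.01,0.04,0],[0.09,0.02,0.06,0],[0.107,0.06,0.073,0],[0.107,0.09,0.073,0],[0.107,0.1,0.073,0],[0.107,0.1,0.073,0]]], "gripper": 0.85}}

```text
time: 9.55
tool_pos: [0.5333, -0.0651, 0.1169]
tool_rot: [-1.567, -0.008, -3.141]
contact_force: [0.3, -0.1, -0.4]
opening: 0.0782
```

```bash
python3 -c "
from h import *
to(0.534,-0.065,0.029)
c=grab('wrist','l')
c=grab('side','l')
f=c['frame'];x,y=proj(c,[.64,0,.1])[0].astype(int); cv2.imwrite('pics/l_s.png',cv2.resize(f[y-50:y+50,x-60:x+60],None,fx=6,fy=6,interpolation=cv2.INTER_CUBIC)[:,:,::-1])
a=np.linspace(0,2*np.pi,9)[:-1]; print(proj(c,np.c_[.6405+.025*np.cos(a),.0075+.025*np.sin(a),a*0+.094]).round(1).tolist(),x-60,y-50)
"
```

```text
t 9.55 from [ 0.5333 -0.0651  0.1169] [-1.5669 -0.0082 -3.1409] F [ 0.33 -0.07 -0.4 ] op 0.0782
shift [-0.0014  0.0879 -0.0004] twist 0.04 len 0.088
[[355.1, 220.2], [351.4, 215.0], [343.5, 212.9], [335.9, 215.1], [332.9, 220.4], [336.4, 225.7], [344.5, 227.9], [352.3, 225.6]] 283 170
```

View pics/l_s.png

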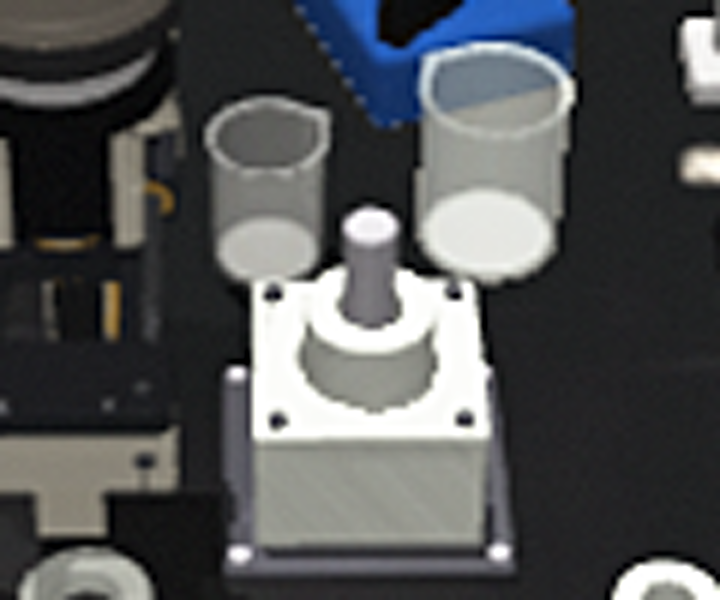

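View pics/l_wrist.png

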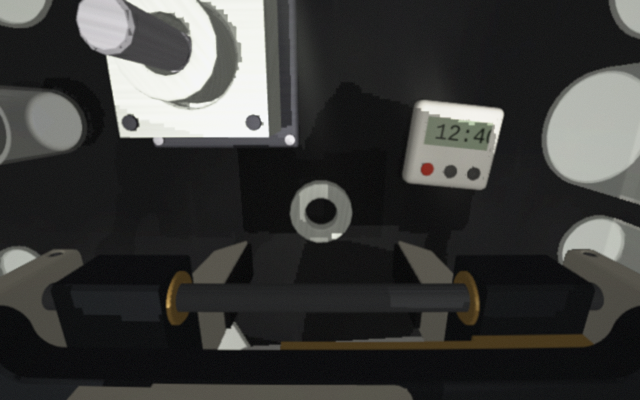

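{"api": "send_rows", "payload": {"motion": [[[-0.001,0.03,0,0],[-0.001,0.055,0,0],[-0.001,0.072,0,0],[-0.001,0.08,0,0],[-0.001,0.086,0,0],[-0.001,0.086,0,0],[-0.001,0.086,0,0]]]}}

```text
time: 10.35
tool_pos: [0.5366, -0.0658, 0.0343]
tool_rot: [-1.565, -0.001, -3.14]
contact_force: [-0.1, 0.5, -0.1]
opening: 0.0778
```

```bash
python3 -c "
from h import *
to(0.534,-0.065,0.0285)"
```

```text
t 10.35 from [ 0.5366 -0.0658  0.0343] [-1.5651e+00 -1.4000e-03 -3.1400e+00] F [-0.09  0.49 -0.08] op 0.0778
shift [ 0.0026  0.0058 -0.0008] twist 0.09 len 0.006
```

{"api": "send_rows", "payload": {"motion": [[[0.0026,0.003,-0.0008,0],[0.0026,0.005,-0.0008,0],[0.0026,0.005,-0.0008,0],[0.0026,0.005,-0.0008,0]]]}}

```text
time: 10.75
tool_pos: [0.5341, -0.0651, 0.0294]
tool_rot: [-1.565, -0.001, -3.14]
contact_force: [-0.1, -0.1, -0.4]
opening: 0.0785
```

```bash
python3 -c "
from h import *
to(0.534,-0.065,0.0285)"
```

```text
t 10.75 from [ 0.5341 -0.0651  0.0294] [-1.5650e+00 -1.1000e-03 -3.1401e+00] F [-0.11 -0.14 -0.38] op 0.0785
shift [ 0.0001  0.0009 -0.0001] twist 0.09 len 0.001
```

{"api": "send_rows", "payload": {"motion": [[[0,0.001,0,0],[0,0.001,0,0],[0,0.001,0,0],[0,0.001,0,0],[0,0.001,0,0],[0,0.001,0,0],[0,0.001,0,0]]], "gripper": 0.3, "grip_force": 20}}

```text
time: 11.45
tool_pos: [0.5341, -0.0651, 0.0284]
tool_rot: [-1.565, -0.001, -3.14]
contact_force: [-1.1, 0.4, 0.1]
opening: 0.0492
```

{"api": "send_rows", "payload": {"motion": [[[0,-0.02,0,0],[0,-0.06,0,0],[0,-0.1,0,0],[0,-0.135,0,0],[0,-0.155,0,0],[0,-0.155,0,0]]]}}

```text
time: 12.05
tool_pos: [0.5357, -0.0645, 0.1864]
tool_rot: [-1.563, 0.005, -3.14]
contact_force: [0.7, -0.8, -0.1]
opening: 0.0492
```

```bash
python3 -c "
from h import *
to(0.641,0.0076,0.19)"
```

```text
t 12.05 from [ 0.5357 -0.0645  0.1864] [-1.5634  0.0049 -3.14  ] F [ 0.74 -0.75 -0.08] op 0.0492
shift [-0.1054 -0.0036 -0.0719] twist 0.09 len 0.128
```

{"api": "send_rows", "payload": {"motion": [[[-0.03,-0.003,-0.02,0],[-0.055,-0.003,-0.038,0],[-0.08,-0.003,-0.055,0],[-0.095,-0.003,-0.066,0],[-0.103,-0.003,-0.0719,0],[-0.105,-0.003,-0.0719,0],[-0.105,-0.003,-0.0719,0],[-0.105,-0.003,-0.0719,0]]]}}

```text
time: 12.85
tool_pos: [0.6399, 0.0068, 0.1891]
tool_rot: [-1.563, 0.004, -3.141]
contact_force: [-0.5, -0.0, -1.6]
opening: 0.0493
```

```bash
python3 -c "
from h import *
to(0.641,0.0076,0.19)
c=grab('wrist','m')
c=grab('side','m');to(0.641,0.0076,0.19)
f=c['frame'];x,y=proj(c,[.64,0,.14])[0].astype(int); cv2.imwrite('pics/m_s.png',cv2.resize(f[y-50:y+50,x-60:x+60],None,fx=6,fy=6,interpolation=cv2.INTER_CUBIC)[:,:,::-1])
T=sensors.observe()['tool_pos']
for dx in(-.025,0,.025): print(proj(c,[T[0]+dx,T[1],T[2]-.0214]).round(1))
g=cv2.cvtColor(f,cv2.COLOR_RGB2GRAY); print(x-60,y-50)
for r in range(186,212,2): print(r,g[r,326:364])
"
```

```text
t 12.85 from [0.6399 0.0068 0.1891] [-1.5633  0.004  -3.1408] F [-0.48 -0.04 -1.62] op 0.0493
shift [-0.0011 -0.0009 -0.0007] twist 0.04 len 0.002
t 12.95 from [0.6401 0.0069 0.1895] [-1.5633  0.0047 -3.1409] F [-0.68  0.64 -0.94] op 0.0491
shift [-0.0009 -0.0005 -0.0007] twist 0.04 len 0.001
[[333.  195.1]]
[[344.6 195. ]]
[[356.2 194.8]]
284 156
186 [123 147 114   5  17  14  20  21  20  18  19  18  18  19  19  19  19  14
  15  14  13  15  13  15  16  13  11  13  16  16  16  17  13  14  15  10
  12  10]
188 [ 95  97 123 132 117 120 118 122 120 119 119 120 121 120 119 121 120 123
 124 121 123 121 124 123 124 125 122 123 123 123 123 123 122 123 124 130
 128 130]
190 [ 89  96 126 145 136 131 134 135 135 135 133 129 129 131 130 131 130 129
 130 130 129 130 131 130 132 130 131 130 130 130 131 129 130 132 136 139
 136 136]
192 [ 90  94 115 134 133 107  55  53  56 101 134 130 131 130 131 132 130 130
 130 129 129 129 131 129 130 129 130 130 130 130 129 129 135 108  55  32
  33  83]
194 [ 89  94 115 133 136 115  76  70  97 127 131 130 131 131 129 130 130 131
 128 129 130 129 130 131 131 129 
[... 629 characters left out ...]
31 129 133 110 102 131 141 142 155 176 192 206 216
 222 224]
204 [121 123 119 123 120 121 121 121 125 118  76  27  35  73 109 122 117 113
 111 110 113 116 118 127  97  41 102 138 137 181 212 222 230 230 229 229
 229 228]
206 [153 156 156 152 142 129 116 114 121 120  81  32  21  18  54 115 147 150
 149 151 152 142  98  36  17   9  98 155 195 228 228 226 227 228 228 228
 228 228]
208 [188 188 186 187 187 185 180 167 138 113  81  30  23  27  79 111 107 101
 103 103  99 104 103  60  18  11  97 178 216 230 225 226 226 226 227 227
 226 227]
210 [182 184 183 182 183 181 182 184 183 139  64  33  25  28  72 106 111 116
 119 115 109 111  95  55  20  17  48 120 201 231 227 227 225 226 227 227
 227 227]
```

View pics/m_s.png

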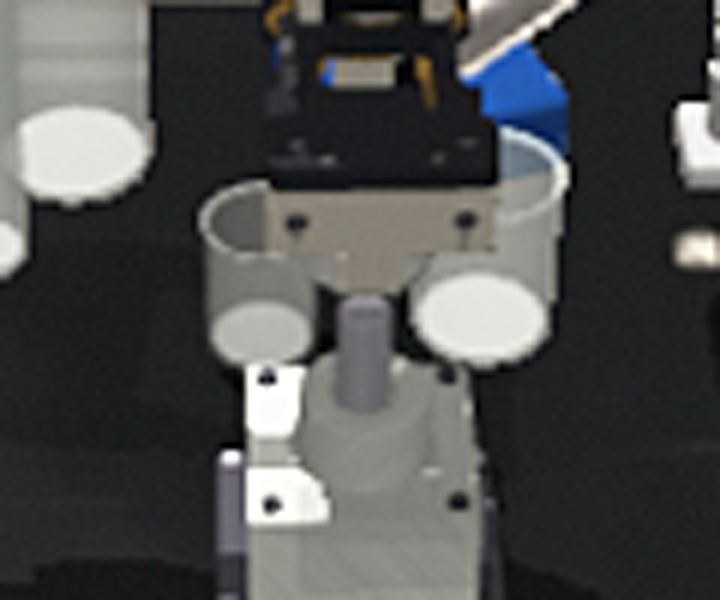

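View pics/m_wrist.png

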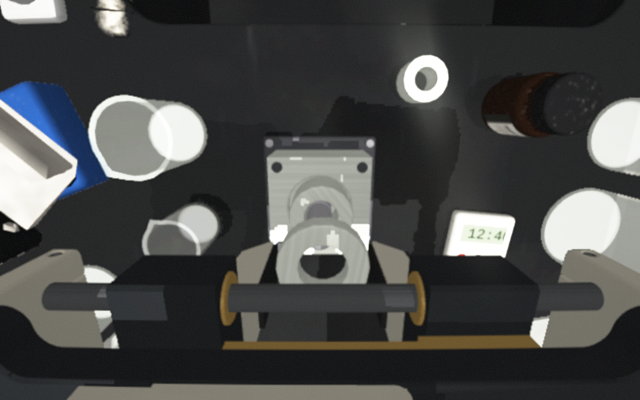

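{"api": "send_rows", "payload": {"motion": [[[-0.001,0.008,-0.0007,0],[-0.001,0.016,-0.0007,0],[-0.001,0.024,-0.0007,0],[-0.001,0.032,-0.0007,0],[-0.001,0.04,-0.0007,0],[-0.001,0.046,-0.0007,0],[-0.001,0.046,-0.0007,0]]]}}

```text
time: 13.65
tool_pos: [0.6408, 0.0074, 0.1422]
tool_rot: [-1.564, 0.003, -3.141]
contact_force: [-0.7, -0.0, -0.1]
opening: 0.0494
```

```bash
python3 -c "
from h import *
to(0.641,0.0076,0.1235)
c=grab('wrist','n');to(0.641,0.0076,0.1235)
"
```

```text
t 13.65 from [0.6408 0.0074 0.1422] [-1.5635e+00  2.6000e-03 -3.1408e+00] F [-0.74 -0.03 -0.09] op 0.0494
shift [-0.0002  0.0187 -0.0004] twist 0.05 len 0.019
t 13.7 from [0.6411 0.0073 0.143 ] [-1.5634  0.0038 -3.1409] F [ 0.66 -0.25 -0.92] op 0.0494
shift [ 0.0002  0.0195 -0.0004] twist 0.04 len 0.019
```

View pics/n_wrist.png

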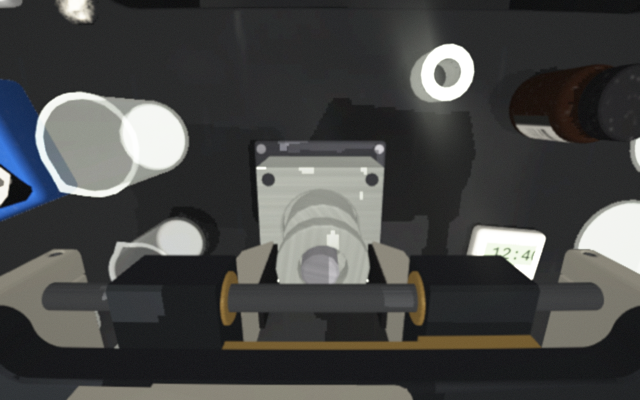

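{"api": "send_rows", "payload": {"motion": [[[0,0.006,-0.0003,0],[0,0.011,-0.0003,0],[0,0.015,-0.0003,0],[0,0.018,-0.0003,0],[0,0.019,-0.0003,0],[0,0.0195,-0.0003,0],[0,0.0195,-0.0003,0]]]}}

```text
time: 14.4
tool_pos: [0.6413, 0.0074, 0.1236]
tool_rot: [-1.563, 0.004, -3.141]
contact_force: [0.0, -0.5, -0.1]
opening: 0.0492
```

```bash
python3 -c "
from h import *
to(0.641,0.0076,0.1225)"
```

```text
t 14.4 from [0.6413 0.0074 0.1236] [-1.5634  0.004  -3.1408] F [ 0.01 -0.53 -0.07] op 0.0492
shift [ 0.0003  0.0011 -0.0002] twist 0.04 len 0.001
```

Lower the last millimetre, release, and rise.

{"api": "send_rows", "payload": {"motion": [[[0,0.001,0,0],[0,0.001,0,0],[0,0.001,0,0]]]}}

```text
time: 14.7
tool_pos: [0.6413, 0.0074, 0.1227]
tool_rot: [-1.563, 0.004, -3.141]
contact_force: [-0.3, 0.2, -1.2]
opening: 0.0493
```

{"api": "send_rows", "payload": {"motion": [[[0,0,0,0],[0,0,0,0],[0,0,0,0],[0,0,0,0],[0,0,0,0]]], "gripper": 0.8}}

```text
time: 15.2
tool_pos: [0.6413, 0.0074, 0.1227]
tool_rot: [-1.563, 0.004, -3.141]
contact_force: [0.6, 0.2, 0.4]
opening: 0.0733
```

{"api": "send_rows", "payload": {"motion": [[[0,-0.02,0,0],[0,-0.05,0,0],[0,-0.08,0,0],[0,-0.1,0,0],[0.03,-0.1,0.02,0],[0.06,-0.1,0.04,0],[0.06,-0.1,0.04,0],[0.06,-0.1,0.04,0]]]}}

```text
time: 16.0
tool_pos: [0.581, -0.0322, 0.2233]
tool_rot: [-1.563, 0.005, 3.141]
contact_force: [0.9, -0.3, 0.0]
opening: 0.0734
```

```bash
python3 -c "
from h import *
to(0.641,0.0076,0.19)
c=grab('wrist','o')
c=grab('side','o')
f=c['frame'];x,y=proj(c,[.64,0,.1])[0].astype(int); cv2.imwrite('pics/o_s.png',cv2.resize(f[y-50:y+50,x-60:x+60],None,fx=6,fy=6,interpolation=cv2.INTER_CUBIC)[:,:,::-1])
a=np.linspace(0,2*np.pi,9)[:-1]; print(proj(c,np.c_[.641+.025*np.cos(a),.0075+.025*np.sin(a),a*0+.108]).round(1).tolist(),x-60,y-50)
"
```

```text
t 16.0 from [ 0.581  -0.0322  0.2233] [-1.5634  0.0053  3.1413] F [ 0.86 -0.33  0.03] op 0.0734
shift [-0.0598  0.0333 -0.04  ] twist -0.02 len 0.079
[[355.6, 215.5], [351.9, 210.3], [343.9, 208.3], [336.2, 210.5], [333.2, 215.8], [336.7, 221.1], [344.9, 223.3], [352.8, 220.9]] 283 170
```

View pics/o_s.png

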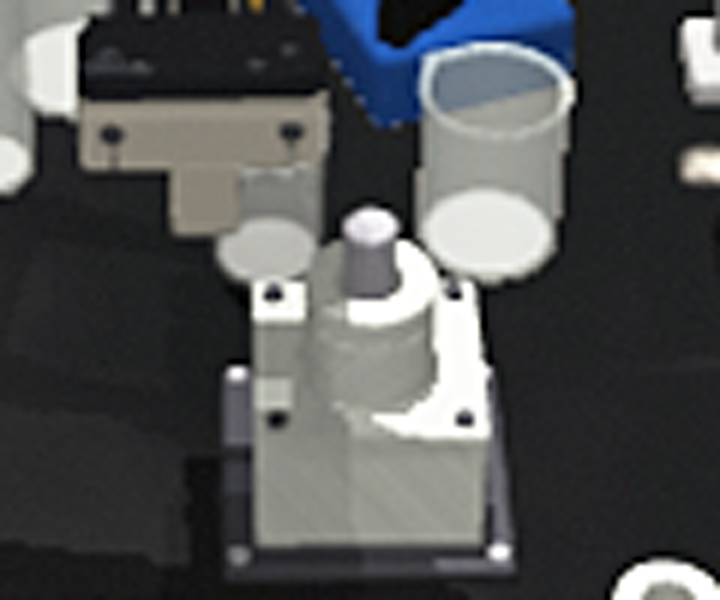

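View pics/o_wrist.png

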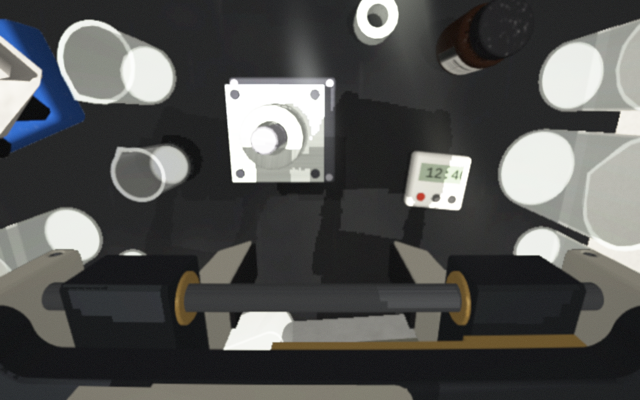

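{"api": "send_rows", "payload": {"motion": [[[-0.02,0.01,-0.013,0],[-0.04,0.02,-0.026,0],[-0.055,0.03,-0.037,0],[-0.06,0.038,-0.04,0],[-0.06,0.04,-0.04,0],[-0.06,0.04,-0.04,0],[-0.06,0.04,-0.04,0],[-0.06,0.04,-0.04,0]]], "gripper": 0.5}}

```text
time: 16.9
tool_pos: [0.6419, 0.0076, 0.1839]
tool_rot: [-1.563, 0.007, -3.141]
contact_force: [-0.1, -0.0, 0.4]
opening: 0.0458
```

```bash
python3 -c "
from h import *
to(0.641,0.0076,0.138)
c=grab('wrist','p');to(0.641,0.0076,0.138)
f=c['frame']; print(proj(c,[[.641,.0076,.133],[.641,.0176,.133],[.641,-.0024,.133],[.641,.0076,.108]]).round(1).tolist())
cv2.imwrite('pics/p_c.png',cv2.resize(f[190:310,220:420],None,fx=4,fy=4,interpolation=cv2.INTER_CUBIC)[:,:,::-1])
"
```

```text
t 16.9 from [0.6419 0.0076 0.1839] [-1.5632  0.0066 -3.1413] F [-0.15 -0.01  0.43] op 0.0458
shift [ 0.0012  0.0459 -0.0003] twist 0.02 len 0.046
t 16.95 from [0.6419 0.0077 0.1839] [-1.5633  0.0066 -3.1413] F [0.18 0.87 0.3 ] op 0.0455
shift [ 0.0012  0.0459 -0.0003] twist 0.02 len 0.046
[[321.5, 243.3], [305.7, 243.3], [337.2, 243.2], [321.3, 229.5]]
```

View pics/p_c.png

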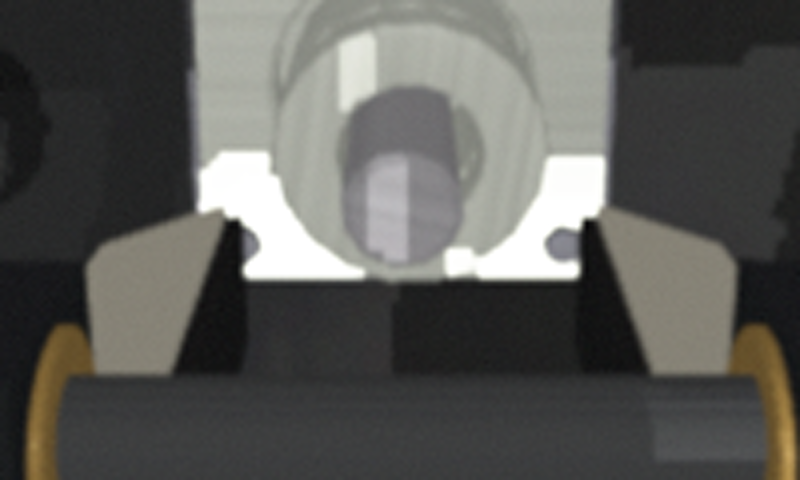

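{"api": "send_rows", "payload": {"motion": [[[0.0008,0.01,-0.0012,0],[0.0008,0.02,-0.0012,0],[0.0008,0.03,-0.0012,0],[0.0008,0.036,-0.0012,0],[0.0008,0.04,-0.0012,0],[0.0008,0.04,-0.0012,0],[0.0008,0.04,-0.0012,0]]]}}

```text
time: 17.65
tool_pos: [0.6416, 0.0086, 0.144]
tool_rot: [-1.563, 0.007, -3.141]
contact_force: [-0.4, -0.3, -0.4]
opening: 0.0457
```

```bash
python3 -c "
from h import *
to(0.641,0.0089,0.137)
c=grab('wrist','q');to(0.641,0.0089,0.137)
f=c['frame']; print(proj(c,[[.641,.0083,.133],[.641,.0089,.133]]).round(1).tolist())
cv2.imwrite('pics/q_c.png',cv2.resize(f[190:310,220:420],None,fx=4,fy=4,interpolation=cv2.INTER_CUBIC)[:,:,::-1])
g=cv2.cvtColor(f,cv2.COLOR_RGB2GRAY)
for r in (250,256,262,268,274): print(r,g[r,278:368])
"
```

```text
t 17.65 from [0.6416 0.0086 0.144 ] [-1.5632  0.0068 -3.1412] F [-0.39 -0.26 -0.39] op 0.0457
shift [ 0.0006  0.007  -0.0003] twist 0.02 len 0.007
t 17.7 from [0.6417 0.0086 0.1442] [-1.5632  0.0073 -3.1412] F [ 0.16 -0.11 -0.08] op 0.046
shift [ 0.0007  0.0072 -0.0004] twist 0.02 len 0.007
[[322.2, 273.1], [321.0, 273.1]]
250 [ 20  26  70 135 163 161 169 175 175 175 173 171 168 168 171 174 179 178
 177 173 174 171 172 165 145 132 132 126 111 110 107 106 110 111 113 115
 112 115 115 116 114 114 116 117 117 116 113 111 113 114 115 116 117 115
 117 117 113 112 109 110 120 133 133 137 147 152 141 132 141 160 172 174
 172 172 170 171 174 176 176 173 167 170 172 177 179 168 125  54  19  23]
256 [ 17  23  49 115 163 170 168 173 176 173 170 168 167 169 174 178 178 178
 175 174 175 174 174 172 162 144 127 113 109 109 107 109 112 111 115 122
 129 136 135 136 137 136 138 138 139 139 138 140 142 154 162 159 145 138
 131 127 121 115 111 110 113 130 142 139 137 132 134 140 156 172 174 174
 170 169 169 173 175 174 172 167 167 172 178 179 177 158  99  39  18  22]
262 [ 17  20  75 211 255 255 255 24
[... 374 characters left out ...]
5 255 252 204 172 175 177 175 173 172
 172 171 171 174 175 177 169 149 134 132 137 142 143 145 144 142 145 144
 143 143 140 140 141 141 139 138 138 141 137 140 139 153 174 183 180 179
 178 178 179 177 178 174 157 135 140 166 176 177 177 176 174 172 169 170
 171 174 176 172 170 166 168 172 180 212 250 255 255 255 167  25  15  21]
274 [ 18  15  43 175 255 255 255 255 255 255 255 255 255 255 255 218 171 169
 170 170 172 174 176 175 170 162 142 130 136 140 140 141 139 139 139 138
 137 137 139 138 136 137 137 136 135 139 138 140 141 154 180 186 187 187
 189 188 189 189 187 187 177 147 137 157 173 177 175 174 170 168 169 173
 174 173 171 167 172 211 249 255 255 255 255 255 254 178  56  15  21  18]
```

View pics/q_c.png

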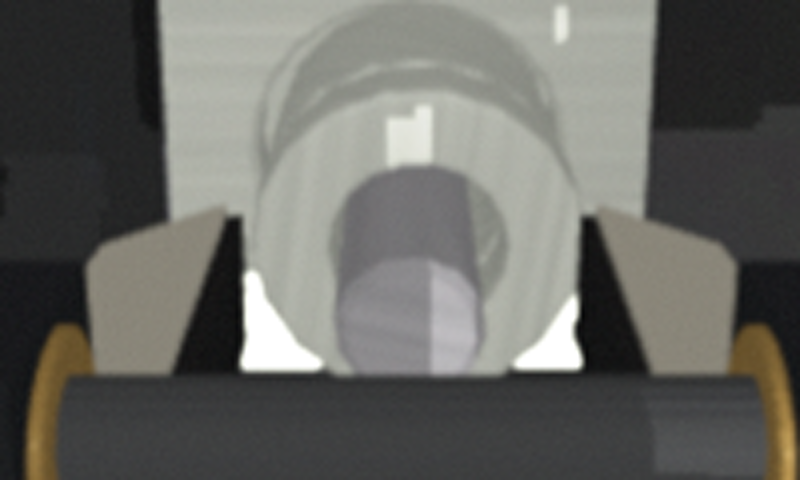

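{"api": "send_rows", "payload": {"motion": [[[0.0005,0.004,-0.0002,0],[0.0005,0.007,-0.0002,0],[0.0005,0.007,-0.0002,0],[0.0005,0.007,-0.0002,0]]]}}

```text
time: 18.1
tool_pos: [0.6412, 0.0088, 0.1371]
tool_rot: [-1.563, 0.007, -3.141]
contact_force: [0.6, -0.5, 0.5]
opening: 0.0459
```

```bash
python3 -c "
from h import *
to(0.641,0.0088,0.137)"
```

```text
t 18.1 from [0.6412 0.0088 0.1371] [-1.5632  0.0071 -3.1413] F [ 0.63 -0.48  0.49] op 0.0459
shift [ 0.0002  0.0001 -0.    ] twist 0.02 len 0.0
```

{"api": "send_rows", "payload": {"motion": [[[0,0,0,0],[0,0,0,0],[0,0,0,0],[0,0,0,0],[0,0,0,0],[0,0,0,0],[0,0,0,0]]], "gripper": 0.1, "grip_force": 5}}

```text
time: 18.8
tool_pos: [0.6412, 0.0088, 0.1371]
tool_rot: [-1.563, 0.007, -3.141]
contact_force: [-0.2, 1.0, 0.8]
opening: 0.0197
```

```bash
python3 -c "
from h import *
import time
for i in range(3): 
  to(0.641,0.0088,0.137); read_camera('side')
c=grab('wrist','r'); f=c['frame']
cv2.imwrite('pics/r_c.png',cv2.resize(f[190:310,220:420],None,fx=4,fy=4,interpolation=cv2.INTER_CUBIC)[:,:,::-1])
to(0.641,0.0088,0.137)
print(sensors.observe()['torque'])"
```

```text
t 18.8 from [0.6412 0.0088 0.1371] [-1.5632  0.0072 -3.1413] F [-0.17  0.98  0.77] op 0.0197
shift [ 0.0002  0.0001 -0.    ] twist 0.02 len 0.0
t 18.85 from [0.6412 0.0088 0.1372] [-1.5632  0.0072 -3.1412] F [0.04 0.4  1.01] op 0.0199
shift [ 0.0002  0.0002 -0.    ] twist 0.02 len 0.0
t 18.9 from [0.6412 0.0088 0.1372] [-1.5633  0.0072 -3.1413] F [0.27 0.52 0.41] op 0.0198
shift [ 0.0002  0.0002 -0.    ] twist 0.02 len 0.0
t 19.0 from [0.6412 0.0088 0.1372] [-1.5632  0.0072 -3.1412] F [0.53 0.13 0.45] op 0.0197
shift [ 0.0002  0.0002 -0.    ] twist 0.02 len 0.0
[ 0.16196653 -0.0032183  -0.01746545]
```

View pics/r_c.png

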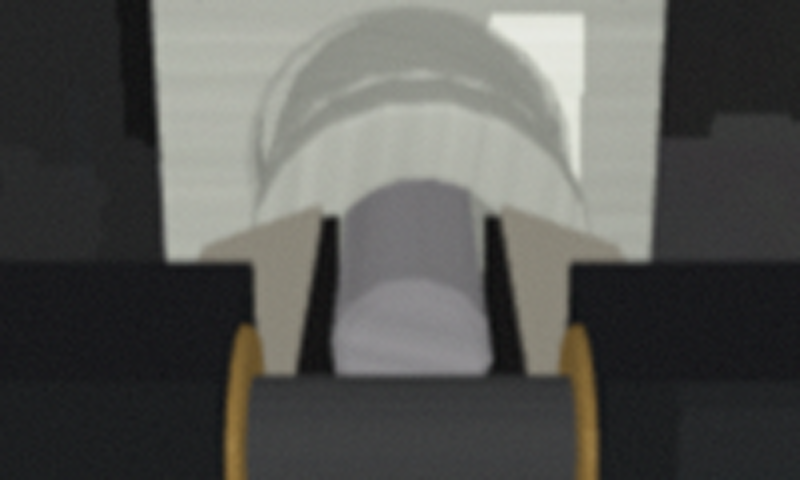

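{"api": "send_rows", "payload": {"motion": [[[0,0,0,0],[0,0,0,0],[0,0,0,0],[0,0,0,0]]], "grip_force": 12}}

```text
time: 19.4
tool_pos: [0.6412, 0.0088, 0.1371]
tool_rot: [-1.563, 0.007, -3.141]
contact_force: [-0.6, 0.8, 0.9]
opening: 0.0198
```

{"api": "send_rows", "payload": {"motion": [[[0,-0.001,0,0],[0,-0.002,0,0],[0,-0.003,0,0],[0,-0.004,0,0],[0,-0.005,0,0],[0,-0.005,0,0],[0,-0.005,0,0]]]}}

```text
time: 20.1
tool_pos: [0.6412, 0.0088, 0.1422]
tool_rot: [-1.563, 0.007, -3.141]
contact_force: [0.3, -0.1, -2.7]
opening: 0.0196
```

```bash
python3 -c "
from h import *
for i in range(4): 
  to(0.641,0.0088,0.162); read_camera('side')
"
```

```text
t 20.1 from [0.6412 0.0088 0.1422] [-1.5632  0.0072 -3.1413] F [ 0.33 -0.07 -2.69] op 0.0196
shift [ 0.     -0.0198  0.0002] twist 0.02 len 0.02
t 20.15 from [0.6411 0.0088 0.1421] [-1.5633  0.0072 -3.1412] F [ 0.23  0.64 -2.06] op 0.0194
shift [ 0.     -0.0199  0.0002] twist 0.02 len 0.02
t 20.2 from [0.6411 0.0088 0.1421] [-1.5633  0.0071 -3.1412] F [-0.51 -0.16 -2.87] op 0.0196
shift [-0.     -0.0199  0.0002] twist 0.02 len 0.02
t 20.25 from [0.6411 0.0088 0.1421] [-1.5632  0.0071 -3.1412] F [-0.61  0.39 -3.43] op 0.0193
shift [-0.     -0.0199  0.0002] twist 0.02 len 0.02
```

{"api": "send_rows", "payload": {"motion": [[[0,-0.003,0.0001,0],[0,-0.006,0.0001,0],[0,-0.009,0.0001,0],[0,-0.012,0.0001,0],[0,-0.015,0.0001,0],[0,-0.018,0.0002,0],[0,-0.02,0.0002,0],[0,-0.02,0.0002,0]]]}}

```text
time: 21.1
tool_pos: [0.6412, 0.0088, 0.1625]
tool_rot: [-1.563, 0.008, -3.141]
contact_force: [0.9, -0.3, -3.5]
opening: 0.0195
```

```bash
python3 -c "
from h import *
for i in range(3): 
  to(0.641,0.0088,0.162); read_camera('top')
c=grab('side','s');f=c['frame'];x,y=proj(c,[.64,0,.12])[0].astype(int); cv2.imwrite('pics/s_s.png',cv2.resize(f[y-50:y+50,x-60:x+60],None,fx=6,fy=6,interpolation=cv2.INTER_CUBIC)[:,:,::-1])
c=grab('wrist','s');f=c['frame']; cv2.imwrite('pics/s_c.png',cv2.resize(f[190:310,220:420],None,fx=4,fy=4,interpolation=cv2.INTER_CUBIC)[:,:,::-1])
"
```

```text
t 21.1 from [0.6412 0.0088 0.1625] [-1.5632  0.0078 -3.1412] F [ 0.88 -0.3  -3.46] op 0.0195
shift [ 0.0002  0.0005 -0.    ] twist 0.02 len 0.001
t 21.15 from [0.641  0.0088 0.1623] [-1.5632  0.0074 -3.1413] F [ 0.02 -0.34 -2.08] op 0.0193
shift [ 0.      0.0003 -0.    ] twist 0.02 len 0.0
t 21.2 from [0.6409 0.0088 0.1621] [-1.5633  0.007  -3.1412] F [-1.44  0.12 -3.27] op 0.0199
shift [-0.0001  0.0001 -0.    ] twist 0.02 len 0.0
```

View pics/s_s.png

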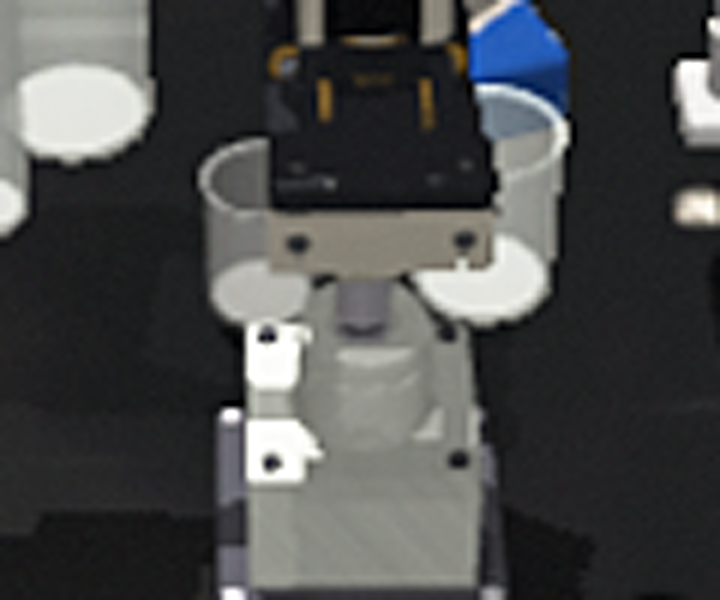

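View pics/s_c.png

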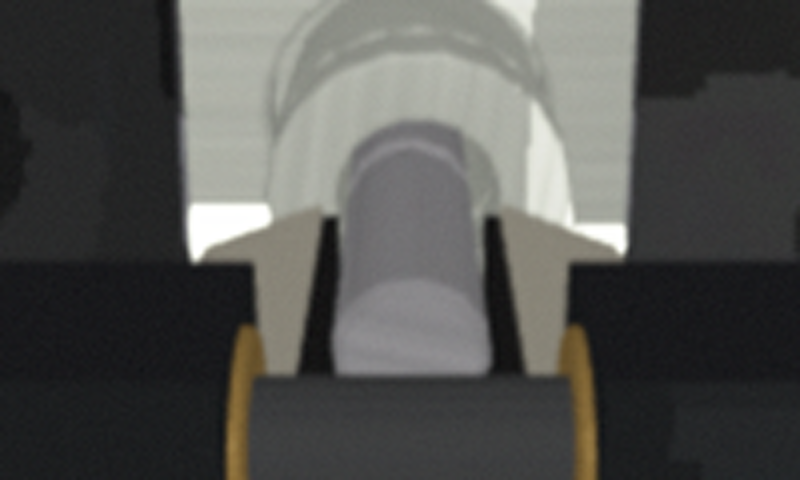

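```bash
python3 -c "
from h import *
from cell import hand_in
to(0.641,0.0088,0.162)
print(hand_in()); to(0.641,0.0088,0.162)"
```

```text
t 21.35 from [0.6409 0.0088 0.1619] [-1.5633  0.0068 -3.1412] F [-0.53  0.   -2.69] op 0.0195
shift [-0.0001 -0.0001 -0.    ] twist 0.02 len 0.0
the job is handed in; nothing more can be done
None
the job is handed in; nothing more can be done
```

I seated the 50 × 40 mm spacer over the plunger in the pocket and released it, then laid the cap ring flat on top and released it. I then gripped the plunger's top at 12 N, drew it up 25 mm (TCP z 0.137 to 0.162) and handed the job in at 21.35 s while still holding it. The hand-in gave no verdict.

**Last checks:**
- **Hold:** the wrist force was about −2.7 N vertical, close to the plunger's weight, with sideways readings mostly under 1 N. One reading reached 1.4 N. The opening stayed at about 19.5 mm.
- **Groove:** the wrist view shows it level with the cap's top face, and the plunger has not slipped in the fingers.
- **Rings:** in the side view before the lift, both sat at the height expected from the calibration, about 1 px off for the spacer.

**Disagreement:** the wrist view put the plunger about 1.2 mm further left (+y) than the calibrated camera estimate. I moved the gripper to match before gripping. The cap therefore lies about 1 mm off the plunger's axis, within its 6 mm limit.

I moved none of the bystanders knowingly, but I did not measure their final positions.

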